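# Push the stuck piston out of the doughnut filler

### The arm

A 7-joint arm with a two-finger parallel gripper is mounted at the origin on the work surface. World frame = base frame: x ahead of the robot, y to its left, z up, the work surface at z = 0. Lengths are in m, angles in rad, forces in N, time in s.
With the tool pointing down it reaches from about 0.4 to 0.875 m from the base axis. Payload 19.3 kg.
Tool frame: the origin (TCP) lies at the very end of the fingers, on their centre line; the grasp point (between the pads) lies 19 mm behind it; z points along the fingers, y is the direction in which the jaws open and shut (so a half turn about z gives the same grasp; the last joint's range is limited). The gripper opens to 85 mm and grips with 20 to 120 N. Pads are 22 mm wide; open, the fingers measure 114 mm over their backs; the gripper's body (76 mm by 85 mm) begins 54 mm behind the grasp point. The pads swing forward as they close: fully open they stand 13 mm farther back than shut.
Start: joints at [-0.07, 0.521, -0.036, 1.599, 0.021, 1.021, -0.113], TCP at [0.625, -0, 0.231] pointing down, gripper open.
Joint ranges: [-2.91, 2.91], [-0.3, 2.13], [-1.5, 1.42], [0.17, 2.43], [-1.26, 4.41], [0.16, 1.93], [-2.52, 2.52]. Speed limits (rad/s): [1.89, 1.89, 2.39, 2.39, 3.01, 3.01, 3.01].

### API

Orientations are given as [roll, pitch, yaw] about the fixed x, y, z axes, in that order (R = Rz(yaw) Ry(pitch) Rx(roll)).
In Python, from workcell import bot, vision, job_done gives the robot as it stands.
- The arm moves only by the tool arm_command, never from a script. Its arguments are lists of equal length, an entry for each row: "gripper": the finger opening in cm, from 0 to 8.54; "slide": the shift along the tool's x, y, z in cm, a list of three; "turn": the turn, a rotation vector about the tool's x, y, z in degrees, a list of three. A call has 1 to 5 rows; each row is the pose to reach, as a shift and turn from the pose commanded when the call began, along the tool's axes at that moment; what a row does not reach only later rows make up. A row lasts 1/8 s, in which the tool goes at most 62.5 mm and 10.7 degrees, less where a joint would pass 70% of its speed; a pose out of reach is approached as far as the arm can. A call with a gripper value outside its range is refused whole. The fingers move at their own pace and stop on an object; "force" is the grip in N (left out, the last holds). Time passes only in rows, so rows that repeat a pose let the fingers close. It gives the time, the measured TCP pose, the force and the opening at its end, in the units of the state.
- bot.observe(): the state, without advancing time (a new reading comes with each control period).
- vision.grab_frame(name): name is "scene" or "side" or "wrist"; returns the picture (384x512x3 uint8, blue, green, red); there is no depth.
- vision.camera_model(name): a dict with "mtx" (3x3 intrinsics, pixels), "T" (4x4, takes a point from camera to world coordinates). Camera axes: x right, y down, z forward; pixel columns grow to the right and rows downward; lengths in m; the calibration is good to about 2 mm. A picture is of the moment at which its call begins: read the wrist's pose just before it. camera_model takes no time and is no camera call; for the wrist camera it gives the pose at the moment of the call.
- job_done(): hands the job in, once; it reports no verdict.
The state is a dict: "clock": time; "qpos": joint angles; "qd": joint speeds; "joint_efforts": joint torques, N m; "position": TCP position; "tool_rot": TCP orientation; "force": force on the tool from outside, world axes, zero at the start; "moment": the same for the moment, N m; "grip_width": finger opening in m.
Only numpy, scipy, OpenCV 4.12 (cv2) and the standard library are available. Lean on these libraries where they do the work, as an engineer would, in place of code of your own. Each camera call takes 0.05 s, during which the arm holds its last target. There are 200 camera calls.

### The job

The doughnut filler is stripped for washing, but its blue piston is stuck in the clear cylinder. Take the red-handled push-out rod from the tool block, put it down through the loose bronze guide ring on top of the cylinder and press the piston out of the bottom, so that it drops into the drip pan; go gently, for neither the filler nor the piston may be struck or forced hard. Then stand the rod back in its own hole in the tool block, seated on its collar, and leave the piston in the pan and everything else as it is.

Things in the scene. Friction and masses are not known exactly. Their poses are not given: they have to be found in the camera images.
- filler: Doughnut filler, fixed: white base 310 x 190 mm; steel drip pan 150 x 150 mm, inner floor 19 mm, rim 42 mm above the table; white drive housing 188 mm high, 98 to 203 mm along the body's -x (towards the robot); from it an arm and ring clamp a clear upright cylinder (50 mm outside, steel neck on top) over the pan's middle. Origin on the table below the cylinder's axis; z up.
- neck (a point): Middle of the neck's top face on the cylinder, 158 mm above the table. The steel neck is 72 mm across; in its 60 mm recess lies a flat bronze guide ring (46 mm across, top flush, square-edged 20 mm hole). With the piston rod out nothing centres the ring: its hole lies 3 to 5 mm off this point, towards any side, and stays there under a light touch. The push-out rod goes through this hole.
- mouth (a point): Centre of the cylinder's open bottom mouth, 78 mm above the table; the bore is 34 mm wide, from 144 mm above the table down to the mouth. A clear silicone seal in the bore, 2 to 32 mm above the mouth, grips the piston; the rod passes it freely.
- piston: Blue plastic plug, 32 mm across, 28 mm high, 45 g, upright in the clear cylinder; too wide for the neck, it can only leave downward. Origin: centre of its underside, at first 2 to 19 mm above the mouth. The seal resists with a steady 9 to 18 N (differs each time) and lets go when the piston's top is about level with the mouth; it then drops into the pan and may stand, tip or roll there.
- drift: Push-out rod, upright, 152 mm long, 100 to 170 g: white shank 18 mm across, 86 mm long (tip with 1 mm chamfer), red collar 40 mm across, 8 mm thick, then a red square handle 22 x 22 mm (flats along the body's x and y), 58 mm long. Origin: centre of the tip; z towards the handle. It hangs in the tool block by its collar. With its collar on the filler's neck, the tip stands 6 mm out of the mouth.
- drift_tip (a point): Centre of the rod's lower end (same point as the rod's origin).
- drift_grip (a point): Point on the rod's axis in the middle of its handle, 124 mm above the tip; the place to grip.
- tool_block: White tool block, fixed, 75 x 260 mm, 94 mm high; origin at the centre of its underside, z up. Three holes 26 mm across, 91 mm deep, 3 mm chamfer, in a row at the body's y = -85, 0, +85 mm. Each starts with one tool hanging by its collar, in any order: the push-out rod (red), a brush (green), a reamer (black). The rod's own hole is the one it started in.
- brush: Bystander: cleaning brush with green collar and handle (collar and handle as the rod's) in the tool block; origin at its lower end.
- reamer: Bystander: steel reamer with black collar and handle (sizes as the rod's) in the tool block; origin at its lower end.
- sprinkles: Bystander: sprinkles jar, 64 mm across, 120 mm high; origin at the centre of its underside.
- palette: Bystander: palette knife lying flat, 240 mm long; origin at its middle.
- ring_bowl: Bystander: shallow steel bowl, 110 mm across, 45 mm high; origin at the centre of its underside.
- cup: Bystander: white mug, 80 mm across, 95 mm high; origin at the centre of its underside.
- nozzle: Bystander: steel filling nozzle standing on its flange, 44 mm across, 100 mm high; origin at the centre of its underside.
There are look-alikes about, which are no part of the job. What is shaped like the drift but yellow is not meant.

How it is judged:
By the outcome, as a careful person would: the job done as asked, in the order asked, and still so for the second after the job is handed in, with the robot touching nothing.
It also fails if it takes over 61 s, if anything falls off the work surface, if the arm or the gripper's body presses on something with over 40 N, if the wrist force passes 120 N, or if a joint passes its speed limit or range.

## Working session

There is one attempt and no reset: what is moved stays moved. The work goes in short steps, Python scripts to look and compute and a tool call to move; the robot and the scene stay as the last step left them, time stands still between calls to the robot, and variables do not carry over. Pictures are saved under pics/ and viewed, about 8 in all and at most 12, crops included, and the job is handed in when it is done.

Besides the shell and the picture viewer there is one more tool, called after "Request:" in YAML: its name, and indented under it one key for each argument. arm_command: Moves the arm, as the interface text tells. Its arguments: {"type":"object","properties":{"gripper":{"type":"array","items":{"type":"number"}},"slide":{"type":"array","items":{"type":"array","items":{"type":"number"}}},"turn":{"type":"array","items":{"type":"array","items":{"type":"number"}}},"force":{"type":"number"}},"required":["gripper","slide","turn"]}

```bash
mkdir -p pics; ls; python3 - <<'E'
from workcell import bot, vision
import cv2,numpy as np
s=bot.observe();print({k:np.round(v,3).tolist() for k,v in s.items()})
for n in("scene","side","wrist"):
    m=vision.camera_model(n);print(n,np.round(m["mtx"],1).tolist(),np.round(m["T"],4).tolist())
    cv2.imwrite(f"pics/{n}0.png",vision.grab_frame(n))
a=cv2.imread("pics/scene0.png");b=cv2.imread("pics/side0.png")
cv2.imwrite("pics/both0.png",cv2.resize(np.vstack([a,b]),None,fx=.78,fy=.78))
E
```

```text
pics
{'clock': 0.0, 'qpos': [-0.07, 0.522, -0.036, 1.6, 0.021, 1.021, -0.113], 'qd': [-0.001, -0.001, 0.001, -0.0, 0.0, -0.001, 0.0], 'joint_efforts': [-0.004, -92.711, 1.978, -36.993, 0.018, 0.008, -0.0], 'position': [0.625, -0.0, 0.231], 'tool_rot': [-3.14, 0.0, 1.571], 'force': [-0.832, -0.572, 0.215], 'moment': [0.026, 0.001, 0.026], 'grip_width': 0.085}
scene [[364.0, 0.0, 258.8], [0.0, 364.0, 194.3], [0.0, 0.0, 1.0]] [[0.8228, 0.357, -0.4422, 1.1309], [0.5683, -0.5071, 0.6479, -0.8629], [0.007, -0.7844, -0.6202, 0.9114], [0.0, 0.0, 0.0, 1.0]]
side [[440.1, 0.0, 260.8], [0.0, 440.1, 191.8], [0.0, 0.0, 1.0]] [[0.9926, -0.0873, 0.0847, 0.431], [-0.1216, -0.7032, 0.7006, -1.2], [-0.0016, -0.7057, -0.7085, 1.3023], [0.0, 0.0, 0.0, 1.0]]
wrist [[339.4, 0.0, 259.0], [0.0, 339.4, 195.4], [0.0, 0.0, 1.0]] [[1.0, -0.0002, -0.0012, 0.6245], [-0.0005, -0.9463, -0.3234, 0.0829], [-0.001, 0.3234, -0.9463, 0.3739], [0.0, 0.0, 0.0, 1.0]]
```

View pics/both0.png

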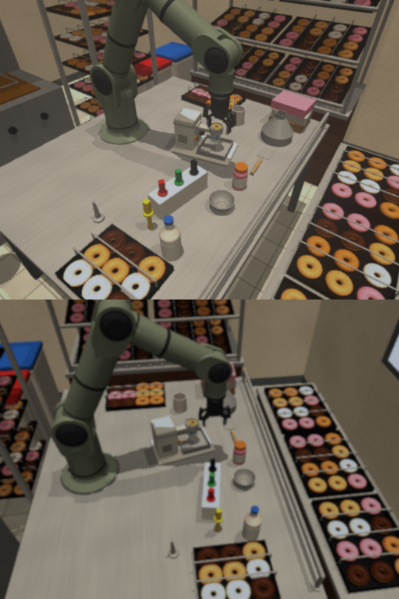

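The scene view (0.78 scale) shows the tool block with red at about (162,187), green at (179,177) and black at (193,167). The yellow look-alike stands off the block at (149,212). The filler's cylinder is at about (215,130). Candidates for the rod are red (162,187) and yellow (149,212). Red fits because it is in the block and has a red handle. I'll confirm this in an enlarged crop.

```bash
python3 - <<'E'
import cv2,numpy as np
a=cv2.imread("pics/scene0.png");b=cv2.imread("pics/side0.png");w=cv2.imread("pics/wrist0.png")
f=lambda im,x,y,d=50:cv2.resize(im[y-d:y+d,x-int(d*4/3):x+int(d*4/3)],(400,300),interpolation=cv2.INTER_CUBIC)
cv2.imwrite("pics/crops.png",np.vstack([np.hstack([f(a,255,200,75),f(b,250,210,75)]),np.hstack([f(b,240,170,40),cv2.resize(w,(400,300))])]))
E
```

```text
(no output)
```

View pics/crops.png

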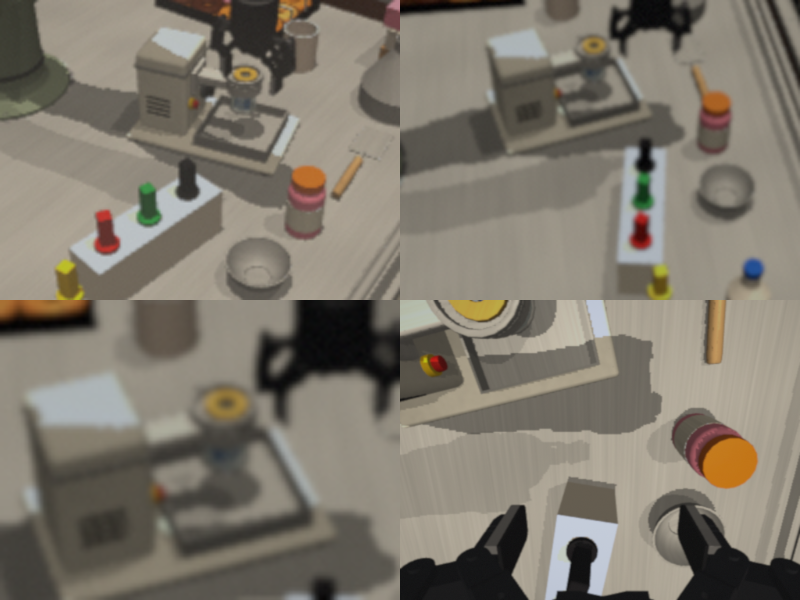

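Red stands in the tool block's near end hole and yellow stands outside the block, so red is the rod. Next I triangulate.

```bash
cat > h.py <<'E'
import cv2,numpy as np
from workcell import bot,vision
def ray(m,uv):
    d=m["T"][:3,:3]@np.linalg.solve(m["mtx"],[uv[0],uv[1],1.]);return m["T"][:3,3],d/np.linalg.norm(d)
def onz(m,uv,z):
    o,d=ray(m,uv);return o+d*(z-o[2])/d[2]
def tri(rs):
    A=sum(np.eye(3)-np.outer(d,d) for o,d in rs);b=sum((np.eye(3)-np.outer(d,d))@o for o,d in rs);return np.linalg.solve(A,b)
def hsvmask(im,lo,hi):
    h=cv2.cvtColor(im,cv2.COLOR_BGR2HSV);
    if lo[0]>hi[0]: return cv2.inRange(h,(0,lo[1],lo[2]),hi)|cv2.inRange(h,lo,(180,hi[1],hi[2]))
    return cv2.inRange(h,lo,hi)
def blobs(mask,amin=20):
    n,l,s,c=cv2.connectedComponentsWithStats(mask);return [(int(s[i,4]),s[i,:4].tolist(),c[i].round(1).tolist()) for i in range(1,n) if s[i,4]>=amin]
R=((172,120,50),(6,255,255));G=((50,100,40),(80,255,255));B=((12,110,80),(26,255,255))
E
python3 - <<'E'
from h import *
for n in("scene","side"):
    im=cv2.imread(f"pics/{n}0.png");im=im.copy();m=vision.camera_model(n)
    for nm,c,z in(("red",R,.127),("green",G,.127),("bronze",B,.158)):
        k=hsvmask(im,*c)
        for b in blobs(k,25):
            u,v=b[2]
            if 190<u<300 and 130<v<280: print(n,nm,b,onz(m,b[2],z).round(4))
E
```

```text
scene red (160, [203, 230, 12, 22], [207.5, 241.3]) [ 0.575  -0.3174  0.127 ]
scene green (29, [225, 217, 7, 5], [228.0, 219.1]) [ 0.5638 -0.2052  0.127 ]
scene green (40, [224, 231, 11, 6], [228.8, 234.0]) [ 0.6078 -0.2567  0.127 ]
scene bronze (36, [262, 127, 9, 8], [267.1, 130.3]) [0.3712 0.3092 0.158 ]
scene bronze (61, [272, 159, 12, 7], [277.2, 161.7]) [0.538 0.127 0.158]
side red (109, [266, 242, 9, 17], [270.1, 250.9]) [ 0.5685 -0.3169  0.127 ]
side green (99, [267, 220, 9, 19], [271.2, 230.9]) [ 0.584 -0.232  0.127]
side bronze (65, [242, 154, 10, 8], [246.6, 157.4]) [0.5352 0.1303 0.158 ]
```

Request:
arm_command:
  gripper: [8.5, 8.5, 8.5, 8.5, 8.5]
  slide:
    - [-6, -1, 0]
    - [-12, -2, 0]
    - [-18, -3, 0]
    - [-24, -4, 0]
    - [-29.5, -5.4, 0]
  turn:
    - [0, 0, 0]
    - [0, 0, 0]
    - [0, 0, 0]
    - [0, 0, 0]
    - [0, 0, 0]

```text
clock: 0.78
position: [0.5703, -0.2971, 0.2311]
tool_rot: [-3.141, -0.0, 1.57]
force: [1.8, 0.0, 1.4]
grip_width: 0.0848
```

Request:
arm_command:
  gripper: [8.5, 8.5, 8.5]
  slide:
    - [-2, 0, 0]
    - [-2, 0, 0]
    - [-2, 0, 0]
  turn:
    - [0, 0, 0]
    - [0, 0, 0]
    - [0, 0, 0]

```text
clock: 1.15
position: [0.5716, -0.3133, 0.2311]
tool_rot: [-3.142, -0.001, 1.573]
force: [0.1, 0.5, -0.3]
grip_width: 0.0851
```

```bash
python3 - <<'E'
from h import *
s=bot.observe();print({k:np.round(s[k],4).tolist() for k in("clock","position","tool_rot","force")})
m=vision.camera_model("wrist");im=vision.grab_frame("wrist");cv2.imwrite("pics/w1.png",im);np.savez("w1.npz",**m)
for nm,c in(("red",R),("green",G)):
    for b in blobs(hsvmask(im,*c),60):print(nm,b,onz(m,b[2],.16).round(4))
cv2.imwrite("pics/w1z.png",cv2.resize(im,(800,600)))
E
```

```text
{'clock': 1.15, 'position': [0.5716, -0.3133, 0.2311], 'tool_rot': [-3.1415, -0.001, 1.5726], 'force': [0.0955, 0.5418, -0.2891]}
red (2220, [232, 156, 47, 65], [254.8, 185.9]) [ 0.5683 -0.2969  0.16  ]
green (2103, [250, 46, 51, 54], [274.9, 72.7]) [ 0.5805 -0.2266  0.16  ]
```

View pics/w1z.png

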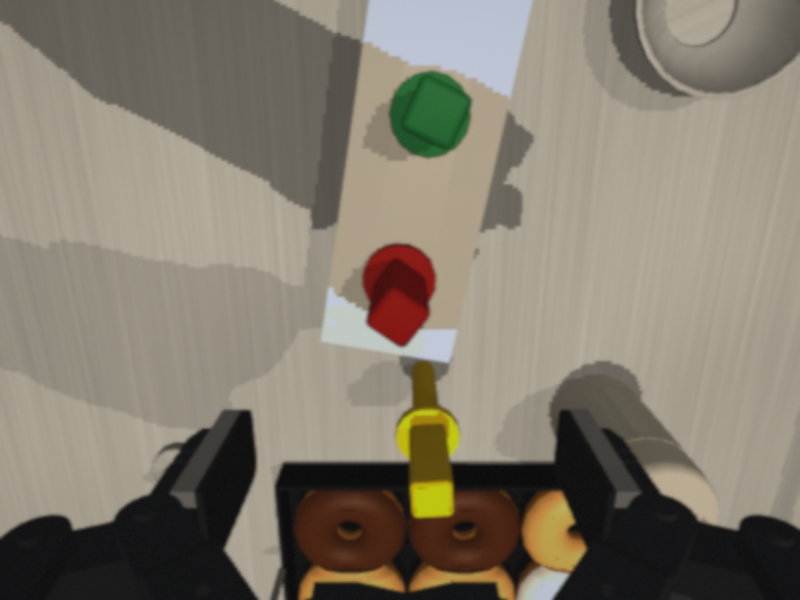

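The wrist view (800 wide) shows the red rod in the block, its handle top at about (398,317) turned about 30°, its collar at (400,280), and yellow separate at (430,450). Now I measure the top face.

```bash
python3 - <<'E'
from h import *
m=dict(np.load("w1.npz"));im=cv2.imread("pics/w1.png")
k=hsvmask(im,*R);hsv=cv2.cvtColor(im,cv2.COLOR_BGR2HSV)
print([hsv[int(v/1.5625),int(u/1.5625)].tolist() for u,v in((398,317),(400,275),(385,262),(410,258))])
V=hsv[...,2]
for t in(125,135,145,155):
    kk=k&((V>t)*255).astype(np.uint8);kk[:178]=0
    c=max(cv2.findContours(kk,0,1)[0],key=cv2.contourArea)
    box=cv2.boxPoints(cv2.minAreaRect(c));P=np.array([onz(m,p,.16)[:2] for p in box])
    e=np.diff(np.vstack([P,P[:1]]),axis=0)
    print(t,box.round(1).tolist(),P.mean(0).round(4),np.hypot(*e.T).round(4),np.degrees(np.arctan2(e[:,1],e[:,0])).round(1))
# collar circle from upper contour
c=max(cv2.findContours(k,0,1)[0],key=cv2.contourArea)[:,0];P=np.array([onz(m,p,.102)[:2] for p in c]);sel=c[:,1]<182
A=np.c_[2*P[sel],np.ones(sel.sum())];x=np.linalg.lstsq(A,(P[sel]**2).sum(1),rcond=None)[0];print("collar",x[:2].round(4),np.sqrt(x[2]+x[:2]@x[:2]).round(4))
E
```

```text
[[2, 217, 135], [0, 203, 78], [1, 211, 116], [1, 213, 138]]
125 [[236.1999969482422, 206.1999969482422], [251.6999969482422, 184.89999389648438], [272.8999938964844, 200.3000030517578], [257.3999938964844, 221.6999969482422]] [ 0.5681 -0.3093] [0.0184 0.0178 0.0187 0.0182] [  55.   -37.3 -123.8  141.8]
135 [[244.1999969482422, 197.6999969482422], [251.60000610351562, 187.89999389648438], [269.5, 201.39999389648438], [262.20001220703125, 211.10000610351562]] [ 0.5697 -0.3065] [0.0084 0.0152 0.0086 0.0154] [  54.2  -38.3 -124.8  141.3]Traceback (most recent call last):
  File "<stdin>", line 8, in <module>
ValueError: max() iterable argument is empty
```

```bash
python3 - <<'E'
from h import *
m=dict(np.load("w1.npz"));im=cv2.imread("pics/w1.png")
k=hsvmask(im,*R);hsv=cv2.cvtColor(im,cv2.COLOR_BGR2HSV);V=hsv[...,2]
for t in(95,100,105,110,118):
    kk=k&((V>t)*255).astype(np.uint8);kk[:183]=0
    c=max(cv2.findContours(kk,0,1)[0],key=cv2.contourArea)
    box=cv2.boxPoints(cv2.minAreaRect(c));P=np.array([onz(m,p,.16)[:2] for p in box])
    e=np.diff(np.vstack([P,P[:1]]),axis=0)
    print(t,box.round(1).tolist(),P.mean(0).round(4),np.hypot(*e.T).round(4),np.degrees(np.arctan2(e[:,1],e[:,0])).round(1))
for ht in (.102,.16):
  c=max(cv2.findContours(k,0,1)[0],key=cv2.contourArea)[:,0];P=np.array([onz(m,p,ht)[:2] for p in c]);sel=c[:,1]<182
  A=np.c_[2*P[sel],np.ones(sel.sum())];x=np.linalg.lstsq(A,(P[sel]**2).sum(1),rcond=None)[0];print("collar",x[:2].round(4),np.sqrt(x[2]+x[:2]@x[:2]).round(4))
print(V[150:226:3,228:284:3])
E
```

```text
95 [[233.39999389648438, 205.6999969482422], [250.3000030517578, 181.6999969482422], [275.5, 199.5], [258.5, 223.5]] [ 0.5681 -0.3088] [0.0205 0.0208 0.0209 0.0214] [  55.6  -36.4 -122.9  142.6]
100 [[233.39999389648438, 205.5], [251.10000610351562, 181.8000030517578], [275.29998779296875, 200.0], [257.5, 223.60000610351562]] [ 0.568  -0.3089] [0.0206 0.0205 0.021  0.021 ] [  54.   -38.1 -124.6  140.8]
105 [[233.8000030517578, 206.10000610351562], [250.10000610351562, 182.5], [275.20001220703125, 199.8000030517578], [259.0, 223.39999389648438]] [ 0.5681 -0.3091] [0.02   0.0206 0.0203 0.0211] [  56.3  -35.7 -122.2  143.3]
110 [[234.10000610351562, 206.39999389648438], [249.8000030517578, 182.8000030517578], [275.20001220703125, 199.8000030517578], [259.5, 223.3000030517578]] [ 0.5682 -0.3092] [0.0197 0.0206 0.0201 0.0211] [  57.1  -34.9 -121.4  144.2]
118 [[234.8000030517578, 206.6999969482422], [250.8000030517578, 183.8000030517578], [274.70001220703125, 200.5], [258.70001220703125, 223.5]] [ 0.5683 -0.3096] [0.0195 0.0198 0.0199 0.0203] [  55.9  -36.3 -122.7  142.8]
collar [ 0.5678 
[... 1454 characters left out ...]
 135 135 136 136 136 136 136 135 120 167 173
  172]
 [201 201 144 122 133 135 135 135 135 135 135 135 135 135 128 136 172 173
  172]
 [201 200 162 124 133 134 134 134 135 134 134 135 135 130 123 171 172 172
  172]
 [201 200 200 163 122 132 133 133 133 134 134 134 132 124 156 178 178 178
  178]
 [200 201 200 201 190 134 126 132 133 133 133 133 122 175 200 215 215 215
  215]
 [201 201 200 200 201 199 161 113 128 132 133 121 161 200 200 215 215 215
  215]
 [200 200 200 200 201 200 201 190 130 122 121 145 200 200 205 215 215 215
  215]
 [182 191 196 199 200 200 201 201 200 174 167 199 201 200 205 215 215 215
  215]
 [168 167 167 168 170 172 182 191 196 200 199 200 200 200 209 215 215 215
  215]]
```

Request:
arm_command:
  gripper: [8.5, 8.5, 8.5, 8.5, 8.5]
  slide:
    - [0.4, -0.4, 1]
    - [0.4, -0.4, 2]
    - [0.4, -0.4, 3]
    - [0.4, -0.4, 4]
    - [0.4, -0.4, 4]
  turn:
    - [0, 0, 10]
    - [0, 0, 20]
    - [0, 0, 30]
    - [0, 0, 35.5]
    - [0, 0, 35.5]

```text
clock: 1.82
position: [0.5673, -0.3094, 0.1908]
tool_rot: [-3.14, 0.0, 0.954]
force: [-0.5, 0.8, 0.1]
grip_width: 0.0849
```

```bash
python3 - <<'E'
from h import *
s=bot.observe();print({k:np.round(s[k],4).tolist() for k in("clock","position","tool_rot","force","qpos")})
m=vision.camera_model("wrist");im=vision.grab_frame("wrist");cv2.imwrite("pics/w2.png",im)
k=hsvmask(im,*R);V=cv2.cvtColor(im,cv2.COLOR_BGR2HSV)[...,2]
for t in(95,105,115):
    kk=k&((V>t)*255).astype(np.uint8)
    c=max(cv2.findContours(kk,0,1)[0],key=cv2.contourArea);box=cv2.boxPoints(cv2.minAreaRect(c));P=np.array([onz(m,p,.16)[:2] for p in box]);e=np.diff(np.vstack([P,P[:1]]),axis=0)
    print(t,box.round(0).tolist(),P.mean(0).round(4),np.hypot(*e.T).round(4),np.degrees(np.arctan2(e[:,1],e[:,0])).round(1))
cv2.imwrite("pics/w2z.png",im)
E
```

```text
{'clock': 1.825, 'position': [0.5673, -0.3094, 0.1908], 'tool_rot': [-3.1404, 0.0, 0.9538], 'force': [-0.4544, 0.8476, 0.105], 'qpos': [0.3054, 0.604, 0.1574, 1.5853, -0.109, 0.9621, -0.1192]}
95 [[242.0, 216.0], [279.0, 216.0], [279.0, 249.0], [242.0, 249.0]] [ 0.5685 -0.3089] [0.0205 0.0204 0.0212 0.0204] [ -35.4 -124.3  144.7   53.7]
105 [[242.0, 217.0], [279.0, 217.0], [279.0, 249.0], [242.0, 249.0]] [ 0.5683 -0.3091] [0.0205 0.0198 0.0212 0.0198] [ -35.3 -124.3  144.7   53.7]
115 [[243.0, 249.0], [244.0, 217.0], [279.0, 218.0], [278.0, 250.0]] [ 0.5684 -0.3095] [0.0198 0.0195 0.0198 0.0201] [  51.8  -37.6 -126.2  142.3]
```

View pics/w2z.png

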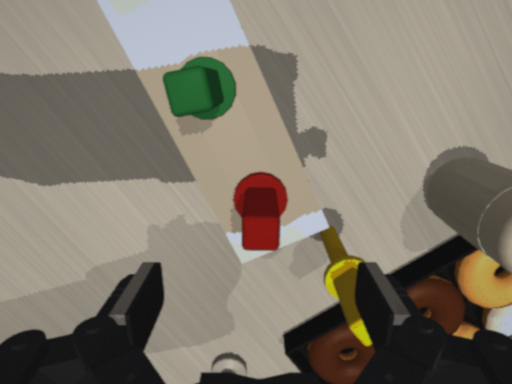

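The handle is now square to the jaws at (261,232). The yellow look-alike leans into the region of the right finger at (350,290), so I check its clearance before going down.

```bash
python3 - <<'E'
from h import *
im=cv2.imread("pics/w2.png");m=vision.camera_model("wrist")
k=hsvmask(im,(24,120,80),(35,255,255));print(blobs(k))
# foot, collar, top in world, and in jaw axes relative to rod
c=np.array([.5684,-.309]);j=np.array([np.cos(np.radians(-35.5)),np.sin(np.radians(-35.5))]);n=np.array([-j[1],j[0]])
for uv,z in(((330,232),0),((346,277),.09),((360,335),.152)):
    p=onz(m,uv,z);print(p.round(3),"jaw",((p[:2]-c)@j).round(3),"side",((p[:2]-c)@n).round(3))
a=[]
for nm in("scene","side"):
    mm=vision.camera_model(nm);b=[b for b in blobs(hsvmask(cv2.imread(f"pics/{nm}0.png"),(24,120,80),(35,255,255)),25)];print(nm,b)
E
```

```text
[(80, [478, 255, 13, 14], [483.2, 261.8]), (455, [324, 258, 38, 41], [336.8, 274.4]), (318, [350, 319, 23, 27], [361.2, 332.3])]
[ 0.587 -0.414  0.   ] jaw 0.076 side -0.074
[ 0.584 -0.41   0.09 ] jaw 0.072 side -0.073
[ 0.577 -0.411  0.152] jaw 0.067 side -0.078
scene [(49, [183, 255, 10, 7], [187.5, 258.1]), (64, [183, 270, 14, 8], [189.4, 273.9])]
side [(44, [276, 268, 8, 7], [279.5, 270.8]), (74, [274, 276, 12, 11], [279.1, 281.5])]
```

Request:
arm_command:
  gripper: [7, 7, 7, 7]
  slide:
    - [0.1, 0.05, 3]
    - [0.1, 0.05, 6]
    - [0.1, 0.05, 7.7]
    - [0.1, 0.05, 7.7]
  turn:
    - [0, 0, 0]
    - [0, 0, 0]
    - [0, 0, 0]
    - [0, 0, 0]

```text
clock: 2.38
position: [0.5678, -0.3102, 0.1138]
tool_rot: [-3.14, 0.0, 0.952]
force: [-0.3, -0.9, 0.0]
grip_width: 0.0699
```

Request:
arm_command:
  gripper: [2.5, 1.8, 1.8, 1.8, 1.8]
  slide:
    - [0, 0, 0]
    - [0, 0, 0]
    - [0, 0, 0]
    - [0, 0, 0]
    - [0, 0, 0]
  turn:
    - [0, 0, 0]
    - [0, 0, 0]
    - [0, 0, 0]
    - [0, 0, 0]
    - [0, 0, 0]
  force: 80

```text
clock: 3.0
position: [0.5683, -0.3107, 0.1152]
tool_rot: [3.14, -0.0, 0.951]
force: [-2.1, 0.4, 6.8]
grip_width: 0.0212
```

Request:
arm_command:
  gripper: [1.8, 1.8, 1.8, 1.8, 1.8]
  slide:
    - [0, 0, -2]
    - [0, 0, -5.5]
    - [0, 0, -10]
    - [0, 0, -15]
    - [0, 0, -20]
  turn:
    - [0, 0, 0]
    - [0, 0, 0]
    - [0, 0, 0]
    - [0, 0, 0]
    - [0, 0, 0]

```text
clock: 3.62
position: [0.5676, -0.3104, 0.3175]
tool_rot: [3.141, -0.0, 0.951]
force: [0.5, 0.4, -2.0]
grip_width: 0.0212
```

```bash
python3 - <<'E'
from h import *
s=bot.observe();print({k:np.round(s[k],4).tolist() for k in("clock","position","tool_rot","force","qpos","grip_width")})
R_=np.array([[0]]);from scipy.spatial.transform import Rotation as Ro
r=Ro.from_euler("xyz",s["tool_rot"]).as_matrix();print("to above filler, tool axes cm",(r.T@(np.array([.537,.128,.315])-s["position"])*100).round(2))
E
```

```text
{'clock': 3.625, 'position': [0.5676, -0.3104, 0.3175], 'tool_rot': [3.1405, -0.0003, 0.951], 'force': [0.521, 0.3563, -1.9708], 'qpos': [0.2913, 0.4933, 0.1827, 1.4369, -0.0919, 1.2186, -0.1355], 'grip_width': 0.0212}
to above filler, tool axes cm [ 33.91 -27.96   0.23]
```

Request:
arm_command:
  gripper: [1.8, 1.8, 1.8, 1.8, 1.8]
  slide:
    - [3, -3, 0]
    - [7, -7, 0]
    - [11, -11, 0]
    - [15, -15, 0]
    - [19, -19, 0]
  turn:
    - [0, 0, 0]
    - [0, 0, 0]
    - [0, 0, 0]
    - [0, 0, 0]
    - [0, 0, 0]

```text
clock: 4.25
position: [0.523, -0.0439, 0.3158]
tool_rot: [3.14, -0.001, 0.951]
force: [1.2, 0.6, -1.1]
grip_width: 0.0209
```

Request:
arm_command:
  gripper: [1.8, 1.8, 1.8, 1.8, 1.8]
  slide:
    - [4, -4, 0]
    - [7, -7, 0]
    - [9, -9, 0]
    - [9, -9, 0]
    - [9, -9, 0]
  turn:
    - [0, 0, 0]
    - [0, 0, 0]
    - [0, 0, 0]
    - [0, 0, 0]
    - [0, 0, 0]

```text
clock: 4.88
position: [0.5028, 0.0793, 0.3151]
tool_rot: [3.141, -0.0, 0.95]
force: [-0.8, -1.0, -1.1]
grip_width: 0.0211
```

```bash
python3 - <<'E'
from h import *
s=bot.observe();print({k:np.round(s[k],4).tolist() for k in("clock","position","tool_rot","force","qpos","grip_width")})
m=vision.camera_model("wrist");im=vision.grab_frame("wrist");cv2.imwrite("pics/w3.png",im);np.savez("w3.npz",**m,pos=s["position"],rot=s["tool_rot"])
print(m["T"].round(4).tolist())
cv2.imwrite("pics/w3z.png",cv2.resize(im,(800,600)))
E
```

```text
{'clock': 4.875, 'position': [0.5028, 0.0793, 0.3151], 'tool_rot': [3.1408, -0.0004, 0.9505], 'force': [-0.7802, -0.951, -1.0732], 'qpos': [-0.301, 0.2482, 0.0343, 1.7943, -0.009, 1.0984, -0.884], 'grip_width': 0.0211}
[[0.8134, -0.5506, -0.1875, 0.5507], [-0.5817, -0.7697, -0.2631, 0.1467], [0.0006, 0.3231, -0.9464, 0.4583], [0.0, 0.0, 0.0, 1.0]]
```

View pics/w3z.png

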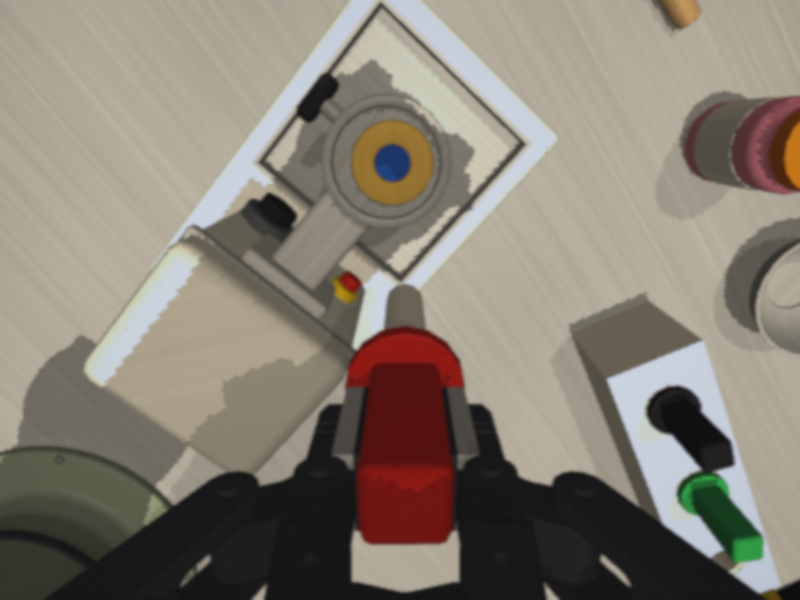

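The wrist view (800 wide) shows the bronze ring and its hole at about (393,163), with the blue piston seen through it. The neck is around (388,158). The rod tip is at (404,287), and the rod is held straight with its collar at (404,350).

```bash
cat >> h.py <<'E'
from scipy.spatial.transform import Rotation as Ro
def circ(P):
    A=np.c_[2*P,np.ones(len(P))];x=np.linalg.lstsq(A,(P**2).sum(1),rcond=None)[0];return x[:2],np.sqrt(x[2]+x[:2]@x[:2])
def ring(im,m,z=.158):
    k=hsvmask(im,*B);cs,h=cv2.findContours(k,cv2.RETR_CCOMP,cv2.CHAIN_APPROX_NONE)
    i=max(range(len(cs)),key=lambda i:cv2.contourArea(cs[i]) if h[0][i][3]<0 else 0)
    out=[("outer",circ(np.array([onz(m,p,z)[:2] for p in cs[i][:,0]])))]
    j=[j for j in range(len(cs)) if h[0][j][3]==i]
    if j:
        j=max(j,key=lambda j:cv2.contourArea(cs[j]));out.append(("hole",circ(np.array([onz(m,p,z)[:2] for p in cs[j][:,0]])),cs[j][:,0].mean(0)))
    return out
E
python3 - <<'E'
from h import *
d=dict(np.load("w3.npz"));im=cv2.imread("pics/w3.png")
for r in ring(im,d):print(r)
g=cv2.cvtColor(im,cv2.COLOR_BGR2GRAY)
print(g[178:212:2,236:282:2])
print(g[174:198,256:262:2].T)
E
```

```text
('outer', (array([0.53332388, 0.134506  ]), np.float64(0.022002547241751325)))
('hole', (array([0.53342043, 0.13456836]), np.float64(0.010637090943874739)), array([250.54285714, 103.97142857]))
[[178 208 211 211 211 210 206 191 157  96  69 127 182 204 211 212 212 211
  209 192 169 176 176]
 [205 211 211 211 211 212 210 207 193 170 138 171 198 210 211 212 211 209
  195 174 174 174 176]
 [211 211 211 211 211 212 211 211 197 154 126 119 129 159 186 208 210 196
  170 176 176 173 174]
 [209 211 211 211 211 212 210 193 131  98  98 100 100 101 110 168 195 175
  175 175 177 176 174]
 [208 209 211 211 211 211 191 115  94  97  98  99 101 100 100 106 146 179
  180 175 175 177 175]
 [208 209 210 211 211 210 164  91  93  96  98 100 100 101 100  98 110 168
  182 177 174 176 176]
 [209 208 211 211 212 205 128  90  94  96  99  99 101 100 100  99 101 150
  177 181 175 173 176]
 [209 209 210 211 211 193 108  90  95  97  99 100 100 100 100  98  97 138
  173 179 179 174 174]
 [208 210 211 212 211 189 102  91  95  97  98 100 100 100 100  99  97 129
  172 174 180 178 173]
 [209 211 212 211 211 178  96  91
[... 347 characters left out ...]
73 173]
 [209 211 211 211 208 145  88  89  91  96  95  97 100 100 100  99  96 100
  155 179 177 174 171]
 [209 210 211 211 205 130  87  89  90  90  90  92  94  92  98  99  97  98
  149 176 179 175 174]
 [209 210 211 211 204 120  87  88  85  83  81  72  73  80  85  95  96  96
  143 174 177 178 175]
 [210 211 211 207 180  97  64  58  48  44  41  39  39  39  47  57  64  72
  122 160 173 177 176]]
[[117  90  71  64  69  97 138 157 126 102  98  98  98  98  98  98  99  99
   99  98  98  99  99  98]
 [ 81  69  70  93 127 156 171 157 119 100 100 100  99 100 100  99  99  99
  100 100 100 100  99 100]
 [ 74  98 132 163 182 194 198 179 129 101 100 100 101 100 100 100 101 100
  100 100 100 101 100 100]]
```

```bash
python3 - <<'E'
from h import *
d=dict(np.load("w3.npz"));r=Ro.from_euler("xyz",d["rot"]).as_matrix()
tz=d["pos"][2]-.107
t=onz(d,(258.7,181.7),tz+.0005)-.0085*r[:,0]
w=np.linalg.norm(onz(d,(246.5,192),tz+.01)-onz(d,(270.7,192),tz+.01))
print("tip",t.round(4),"width",w.round(4),"tip-TCP in tool",(r.T@(t-d["pos"])).round(4))
h=np.array([.5334,.1346,.158]);print("to do, tool cm",(r.T@(h-t)*100).round(2))
E
```

```text
tip [0.5026 0.0795 0.2086] width 0.018 tip-TCP in tool [ 0.     -0.0003  0.1065]
to do, tool cm [ 6.27 -0.7   5.06]
```

Request:
arm_command:
  gripper: [1.8, 1.8, 1.8, 1.8, 1.8]
  slide:
    - [3, -0.35, 0]
    - [6.25, -0.7, 1]
    - [6.25, -0.7, 3]
    - [6.25, -0.7, 3.8]
    - [6.25, -0.7, 3.8]
  turn:
    - [0, 0, 0]
    - [0, 0, 0]
    - [0, 0, 0]
    - [0, 0, 0]
    - [0, 0, 0]

```text
clock: 5.55
position: [0.5332, 0.134, 0.2763]
tool_rot: [-3.141, 0.001, 0.95]
force: [-0.8, -0.6, -1.0]
grip_width: 0.0211
```

```bash
python3 - <<'E'
from h import *
s=bot.observe();print({k:np.round(s[k],4).tolist() for k in("clock","position","tool_rot","force","grip_width")})
m=vision.camera_model("wrist");im=vision.grab_frame("wrist");cv2.imwrite("pics/w4.png",im);np.savez("w4.npz",**m,pos=s["position"],rot=s["tool_rot"])
k=hsvmask(im,*B);k[250:]=0
print(blobs(k)[:4],ring(im,m))
a,b=im[100:260,170:350],vision.grab_frame("side")[130:200,205:284]
cv2.imwrite("pics/w4z.png",np.hstack([cv2.resize(a,(450,400),interpolation=cv2.INTER_CUBIC),cv2.resize(b,(350,400))]))
E
```

```text
{'clock': 5.55, 'position': [0.5332, 0.134, 0.2763], 'tool_rot': [-3.1415, 0.0006, 0.9498], 'force': [-0.8267, -0.5563, -1.023], 'grip_width': 0.0211}
[(1603, [403, 0, 60, 72], [434.3, 33.8]), (1482, [232, 159, 55, 50], [259.1, 180.6])] [('outer', (array([0.69579915, 0.15428741]), np.float64(0.020551787187363224)))]
```

View pics/w4z.png

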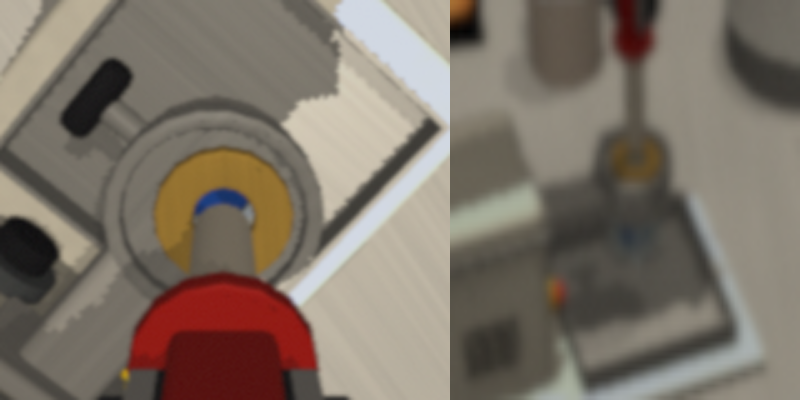

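The rod is laterally centred on the hole (crop: rod axis about x=223, hole about x=224). Next I quantify both axes from the arcs.

```bash
cat > m4.py <<'E'
from h import *
d=dict(np.load("w4.npz"));im=cv2.imread("pics/w4.png");r=Ro.from_euler("xyz",d["rot"]).as_matrix()
k=hsvmask(im,*B);k[:, :180]=0;k[:,340:]=0;k[:140]=0;k[250:]=0
cs=cv2.findContours(k,0,cv2.CHAIN_APPROX_NONE)[0];c=max(cs,key=cv2.contourArea)[:,0]
hull=cv2.convexHull(c)[:,0];hull=hull[hull[:,1]<200]
o=circ(np.array([onz(d,p,.158)[:2] for p in hull]));print("outer hull",o)
g=cv2.cvtColor(im,cv2.COLOR_BGR2GRAY);hs=cv2.cvtColor(im,cv2.COLOR_BGR2HSV)
print(g[170:204:1,240:276:3]);print(hs[170:204:1,240:276:3,1])
h=np.array([*o[0],.158]);print("hole(outer) rel TCP, tool mm",(r.T@(h-d["pos"])*1000).round(2))
E
python3 m4.py
```

```text
outer hull (array([0.53382194, 0.13518423]), np.float64(0.022371238760255183))
[[118 118 118 117 117 117 115 114 116 117 115 115]
 [119 117 118 117 117 116 115 113 115 117 115 116]
 [118 117 117 116 117 116 115 113 114 117 116 115]
 [119 117 117 116 117 115 113 112 115 117 115 115]
 [118 117 117 116 115 112 104 104 112 116 115 115]
 [118 116 117 115 114  99  80  86 102 115 114 115]
 [118 116 117 115 104  75  57  62  79 110 114 115]
 [117 116 116 113  86  61  50  51  58  98 114 114]
 [118 116 117 107  70  59  50  49  50  77 112 115]
 [117 116 116  98  60  59  52  48  48  60 107 115]
 [117 116 115  84  60  61  60  53  50  51 101 115]
 [117 116 114  70  60  70  78  69  54  54 102 115]
 [116 116 112  58  66  87  98  91  71  64 110 115]
 [117 116 110  51  77  97 102 101  91  85 117 114]
 [115 116 105  54  87  99 102 103 100 108 120 113]
 [116 116 100  67  94 100 102 103 103 115 127 112]
 [116 116  98  83  96  99 102 103 103 109 131 111]
 [117 116  95  90  97 100 103 103 103 103 128 112]
 [116 116  91  92  96 100 103 103 103 101 119 112]
 [117 116  89  90  96 100 102 103 103 100 104 113]
 
[... 1800 characters left out ...]
50  51  52  51  51  51  53  99 172]
 [170 170 145  50  50  50  49  49  51  52 104 172]
 [173 168 143  50  51  50  51  51  51  50 105 173]
 [171 171 143  53  49  52  49  51  51  50 102 173]
 [169 169 137  50  51  50  49  51  51  50  98 171]
 [169 169 133  52  47  50  51  51  49  50  95 169]
 [169 166 127  49  49  48  51  51  53  52  91 169]
 [167 169 124  47  49  50  51  53  51  52  83 169]
 [168 165 122  49  49  52  49  51  51  52  78 171]
 [169 166 112  52  51  50  51  51  51  52  70 169]
 [167 169 108  52  51  50  51  51  51  50  66 168]
 [166 169 103  52  51  50  49  51  51  50  63 168]
 [164 169 103  49  51  50  49  51  51  52  63 167]]
hole(outer) rel TCP, tool mm [  1.35  -0.16 118.35]
```

```bash
cat >> m4.py <<'E'
t=onz(d,(259,181.7),d["pos"][2]-.106)-.0085*r[:,0]
h2=onz(d,(259.2,175.3),.158)-.010*r[:,0]
print("tip rel TCP",(r.T@(t-d["pos"])*1000).round(2),"hole2",(r.T@(h2-d["pos"])*1000).round(2))
E
python3 m4.py | tail -1
```

```text
tip rel TCP [  0.2   -0.13 105.99] hole2 [3.5000e-01 3.0000e-02 1.1834e+02]
```

Request:
arm_command:
  gripper: [1.8, 1.8, 1.8, 1.8, 1.8]
  slide:
    - [0.05, 0, 0.5]
    - [0.05, 0, 0.9]
    - [0.05, 0, 1.2]
    - [0.05, 0, 1.4]
    - [0.05, 0, 1.5]
  turn:
    - [0, 0, 0]
    - [0, 0, 0]
    - [0, 0, 0]
    - [0, 0, 0]
    - [0, 0, 0]

```text
clock: 6.28
position: [0.5335, 0.1353, 0.2612]
tool_rot: [3.142, 0.0, 0.951]
force: [0.1, -0.8, -0.3]
grip_width: 0.0208
```

Request:
arm_command:
  gripper: [1.8, 1.8, 1.8, 1.8, 1.8]
  slide:
    - [0, 0, 0.3]
    - [0, 0, 0.8]
    - [0, 0, 1.4]
    - [0, 0, 2.0]
    - [0, 0, 2.4]
  turn:
    - [0, 0, 0]
    - [0, 0, 0]
    - [0, 0, 0]
    - [0, 0, 0]
    - [0, 0, 0]

```text
clock: 6.9
position: [0.5334, 0.1354, 0.2368]
tool_rot: [-3.141, 0.0, 0.951]
force: [-0.4, -0.8, -0.1]
grip_width: 0.0213
```

Request:
arm_command:
  gripper: [1.8, 1.8, 1.8, 1.8, 1.8]
  slide:
    - [0, 0, 0.2]
    - [0, 0, 0.4]
    - [0, 0, 0.6]
    - [0, 0, 0.8]
    - [0, 0, 1.0]
  turn:
    - [0, 0, 0]
    - [0, 0, 0]
    - [0, 0, 0]
    - [0, 0, 0]
    - [0, 0, 0]

```text
clock: 7.52
position: [0.5335, 0.1354, 0.2272]
tool_rot: [3.142, 0.0, 0.951]
force: [0.0, -2.1, -0.4]
grip_width: 0.0211
```

Request:
arm_command:
  gripper: [1.8, 1.8, 1.8, 1.8, 1.8]
  slide:
    - [0, 0, 0.2]
    - [0, 0, 0.4]
    - [0, 0, 0.6]
    - [0, 0, 0.8]
    - [0, 0, 1.0]
  turn:
    - [0, 0, 0]
    - [0, 0, 0]
    - [0, 0, 0]
    - [0, 0, 0]
    - [0, 0, 0]

```text
clock: 8.15
position: [0.5335, 0.1354, 0.2172]
tool_rot: [-3.142, 0.0, 0.951]
force: [-0.5, -1.2, -0.3]
grip_width: 0.021
```

Request:
arm_command:
  gripper: [1.8, 1.8, 1.8, 1.8, 1.8]
  slide:
    - [0, 0, 0.15]
    - [0, 0, 0.3]
    - [0, 0, 0.45]
    - [0, 0, 0.6]
    - [0, 0, 0.75]
  turn:
    - [0, 0, 0]
    - [0, 0, 0]
    - [0, 0, 0]
    - [0, 0, 0]
    - [0, 0, 0]

```text
clock: 8.78
position: [0.5339, 0.1354, 0.2105]
tool_rot: [3.141, -0.001, 0.951]
force: [-1.2, -3.1, 10.8]
grip_width: 0.0215
```

Request:
arm_command:
  gripper: [1.8, 1.8, 1.8, 1.8, 1.8]
  slide:
    - [0, 0, 0.25]
    - [0, 0, 0.5]
    - [0, 0, 0.75]
    - [0, 0, 1.0]
    - [0, 0, 1.25]
  turn:
    - [0, 0, 0]
    - [0, 0, 0]
    - [0, 0, 0]
    - [0, 0, 0]
    - [0, 0, 0]

```text
clock: 9.4
position: [0.5339, 0.1354, 0.1978]
tool_rot: [3.141, -0.001, 0.951]
force: [-1.4, -2.6, 9.8]
grip_width: 0.0212
```

Request:
arm_command:
  gripper: [1.8, 1.8, 1.8, 1.8, 1.8]
  slide:
    - [0, 0, 0.2]
    - [0, 0, 0.4]
    - [0, 0, 0.6]
    - [0, 0, 0.8]
    - [0, 0, 1.0]
  turn:
    - [0, 0, 0]
    - [0, 0, 0]
    - [0, 0, 0]
    - [0, 0, 0]
    - [0, 0, 0]

```text
clock: 10.02
position: [0.5336, 0.1353, 0.1874]
tool_rot: [3.141, -0.0, 0.951]
force: [-0.7, -2.2, -0.4]
grip_width: 0.0213
```

Request:
arm_command:
  gripper: [1.8, 1.8, 1.8, 1.8]
  slide:
    - [0, 0, 0.15]
    - [0, 0, 0.3]
    - [0, 0, 0.45]
    - [0, 0, 0.5]
  turn:
    - [0, 0, 0]
    - [0, 0, 0]
    - [0, 0, 0]
    - [0, 0, 0]

```text
clock: 10.52
position: [0.5335, 0.1354, 0.1822]
tool_rot: [-3.141, 0.0, 0.951]
force: [-1.4, -2.7, 1.0]
grip_width: 0.0212
```

```bash
python3 - <<'E'
from h import *
print(np.round(bot.observe()["force"],1))
v=[]
for n,(x0,x1,y0,y1) in(("scene",(225,325,130,205)),("side",(205,305,125,200))):
    im=vision.grab_frame(n);m=vision.camera_model(n)
    for b in blobs(hsvmask(im,(100,110,30),(125,255,255)),4):
        u,w=b[2]
        if x0<u<x1 and y0<w<y1: print(n,b,onz(m,b[2],.033).round(3))
    v.append(cv2.resize(im[y0:y1,x0:x1],(400,300),interpolation=cv2.INTER_CUBIC))
cv2.imwrite("pics/p5.png",np.hstack(v))
E
```

```text
[-1.4 -2.7  1. ]
side (35, [242, 177, 6, 7], [244.8, 179.7]) [0.525 0.134 0.033]
```

View pics/p5.png

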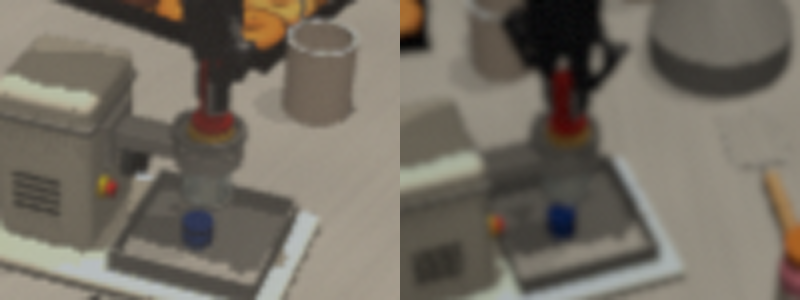

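The piston has come out and stands in the pan, at (197,228) in the scene crop and (562,220) in the side crop. I withdraw straight up.

Request:
arm_command:
  gripper: [1.8, 1.8, 1.8, 1.8, 1.8]
  slide:
    - [0, 0, -1]
    - [0, 0, -3]
    - [0, 0, -5]
    - [0, 0, -7]
    - [0, 0, -9]
  turn:
    - [0, 0, 0]
    - [0, 0, 0]
    - [0, 0, 0]
    - [0, 0, 0]
    - [0, 0, 0]

```text
clock: 11.25
position: [0.5335, 0.1356, 0.2738]
tool_rot: [3.141, -0.001, 0.951]
force: [-0.5, -0.6, -0.2]
grip_width: 0.0209
```

Request:
arm_command:
  gripper: [1.8, 1.8, 1.8]
  slide:
    - [0, 0, -2]
    - [0, 0, -4]
    - [0, 0, -5]
  turn:
    - [0, 0, 0]
    - [0, 0, 0]
    - [0, 0, 0]

```text
clock: 11.62
position: [0.5338, 0.1358, 0.3239]
tool_rot: [3.141, -0.002, 0.951]
force: [0.4, 0.6, -2.0]
grip_width: 0.0213
```

```bash
python3 - <<'E'
from h import *
s=bot.observe();print({k:np.round(s[k],4).tolist() for k in("clock","position","tool_rot","force","grip_width")})
r=Ro.from_euler("xyz",s["tool_rot"]).as_matrix();print((r.T@(np.array([.5684,-.309,.320])-s["position"])*100).round(2))
m=vision.camera_model("wrist");im=vision.grab_frame("wrist");cv2.imwrite("pics/w6.png",im)
E
```

```text
{'clock': 11.625, 'position': [0.5338, 0.1358, 0.3239], 'tool_rot': [3.1407, -0.0018, 0.9515], 'force': [0.4301, 0.6093, -2.0076], 'grip_width': 0.0213}
[-34.21  28.64   0.35]
```

Request:
arm_command:
  gripper: [1.8, 1.8, 1.8, 1.8, 1.8]
  slide:
    - [-3, 2.5, 0]
    - [-7.5, 6.26, 0]
    - [-12, 10, 0]
    - [-16.5, 13.8, 0]
    - [-21, 17.5, 0]
  turn:
    - [0, 0, 0]
    - [0, 0, 0]
    - [0, 0, 0]
    - [0, 0, 0]
    - [0, 0, 0]

```text
clock: 12.3
position: [0.5539, -0.1389, 0.322]
tool_rot: [-3.141, -0.0, 0.952]
force: [1.8, -0.2, -0.2]
grip_width: 0.021
```

Request:
arm_command:
  gripper: [1.8, 1.8, 1.8, 1.8, 1.8]
  slide:
    - [-4.5, 3.8, 0]
    - [-9, 7.5, 0]
    - [-12, 10, 0]
    - [-13.3, 11.15, 0]
    - [-13.3, 11.15, 0]
  turn:
    - [0, 0, 0]
    - [0, 0, 0]
    - [0, 0, 0]
    - [0, 0, 0]
    - [0, 0, 0]

```text
clock: 12.92
position: [0.5674, -0.3105, 0.3216]
tool_rot: [-3.141, 0.0, 0.95]
force: [0.2, 0.6, -0.5]
grip_width: 0.0214
```

Request:
arm_command:
  gripper: [1.8, 1.8, 1.8, 1.8, 1.8]
  slide:
    - [0, 0, 3]
    - [0, 0, 6]
    - [0, 0, 9]
    - [0, 0, 10]
    - [0, 0, 10]
  turn:
    - [0, 0, 0]
    - [0, 0, 0]
    - [0, 0, 0]
    - [0, 0, 0]
    - [0, 0, 0]

```text
clock: 13.55
position: [0.5679, -0.3093, 0.2225]
tool_rot: [-3.141, -0.0, 0.952]
force: [0.4, -0.5, -0.1]
grip_width: 0.0211
```

```bash
python3 - <<'E'
from h import *
s=bot.observe();print({k:np.round(s[k],4).tolist() for k in("clock","position","tool_rot","force","grip_width")})
r=Ro.from_euler("xyz",s["tool_rot"]).as_matrix();print((r.T@(np.array([.568,-.3103,.1145])-s["position"])*100).round(2))
im=vision.grab_frame("wrist");cv2.imwrite("pics/w7z.png",np.hstack([cv2.resize(im,(400,300)),cv2.resize(im[130:250,180:340],(400,300))]))
E
```

```text
{'clock': 13.55, 'position': [0.5679, -0.3093, 0.2225], 'tool_rot': [-3.1412, -0.0003, 0.9522], 'force': [0.4284, -0.4616, -0.1012], 'grip_width': 0.0211}
[-0.08  0.07 10.8 ]
```

View pics/w7z.png

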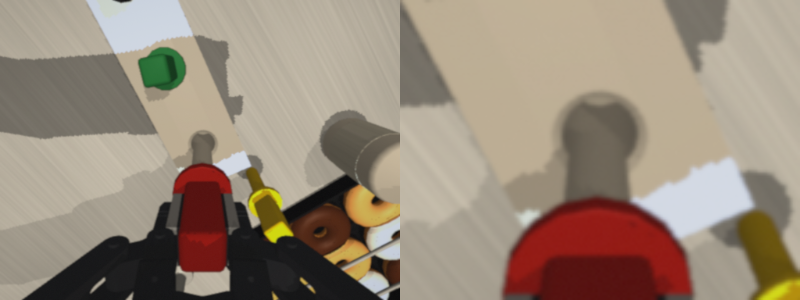

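The rod hangs over its own hole, with the hole at about (603,140) in the right crop. I check the projection numerically before inserting.

```bash
python3 - <<'E'
from h import *
s=bot.observe();m=vision.camera_model("wrist");r=Ro.from_euler("xyz",s["tool_rot"]).as_matrix()
def pr(p):
    q=np.linalg.inv(m["T"])@[*p,1];return (m["mtx"]@q[:3]/q[2])[:2]
t=s["position"]+.1065*r[:,2]
f=lambda p:((pr(p)-[180,130])*2.5+[400,0]).round(0)
print("tip z",t[2].round(4),"near rim",f(t+.0085*r[:,0]))
h=np.array([t[0],t[1],.094]);print("expected chamfer top/left/right/ctr if centred",[f(h+v) for v in(.016*r[:,0],-.016*r[:,1],.016*r[:,1],0*r[:,0])])
E
```

```text
tip z 0.1167 near rim [598. 129.]
expected chamfer top/left/right/ctr if centred [array([598.,  88.]), array([550., 134.]), array([646., 134.]), array([598., 134.])]
```

Request:
arm_command:
  gripper: [1.8, 1.8, 1.8, 1.8, 1.8]
  slide:
    - [-0.1, 0.05, 1]
    - [-0.1, 0.05, 2]
    - [-0.1, 0.05, 3]
    - [-0.1, 0.05, 4.5]
    - [-0.1, 0.05, 6]
  turn:
    - [0, 0, 0]
    - [0, 0, 0]
    - [0, 0, 0]
    - [0, 0, 0]
    - [0, 0, 0]

```text
clock: 14.22
position: [0.5672, -0.3112, 0.1611]
tool_rot: [-3.141, 0.0, 0.951]
force: [0.7, 0.1, -0.8]
grip_width: 0.021
```

Request:
arm_command:
  gripper: [1.8, 1.8, 1.8, 1.8, 1.8]
  slide:
    - [0, 0, 1.5]
    - [0, 0, 3]
    - [0, 0, 4]
    - [0, 0, 4.4]
    - [0, 0, 4.5]
  turn:
    - [0, 0, 0]
    - [0, 0, 0]
    - [0, 0, 0]
    - [0, 0, 0]
    - [0, 0, 0]

```text
clock: 14.85
position: [0.5675, -0.3114, 0.1173]
tool_rot: [3.141, -0.0, 0.951]
force: [1.0, 0.1, -1.5]
grip_width: 0.0215
```

Request:
arm_command:
  gripper: [1.8, 1.8, 1.8, 1.8]
  slide:
    - [0, 0, 0.1]
    - [0, 0, 0.2]
    - [0, 0, 0.25]
    - [0, 0, 0.25]
  turn:
    - [0, 0, 0]
    - [0, 0, 0]
    - [0, 0, 0]
    - [0, 0, 0]

```text
clock: 15.35
position: [0.5675, -0.3114, 0.1152]
tool_rot: [3.141, -0.0, 0.951]
force: [-2.6, 0.9, 5.8]
grip_width: 0.0209
```

Request:
arm_command:
  gripper: [3, 4.5, 6, 7, 7]
  slide:
    - [0, 0, 0]
    - [0, 0, 0]
    - [0, 0, 0]
    - [0, 0, 0]
    - [0, 0, 0]
  turn:
    - [0, 0, 0]
    - [0, 0, 0]
    - [0, 0, 0]
    - [0, 0, 0]
    - [0, 0, 0]

```text
clock: 15.98
position: [0.5674, -0.3113, 0.1147]
tool_rot: [-3.142, 0.0, 0.951]
force: [-0.5, -0.3, 0.0]
grip_width: 0.0703
```

Request:
arm_command:
  gripper: [7, 7, 7, 7, 7]
  slide:
    - [0, 0, -2]
    - [0, 0, -5]
    - [0, 0, -9]
    - [0, 0, -13]
    - [0, 0, -15]
  turn:
    - [0, 0, 0]
    - [0, 0, 0]
    - [0, 0, 0]
    - [0, 0, 0]
    - [0, 0, 0]

```text
clock: 16.6
position: [0.5678, -0.3118, 0.2688]
tool_rot: [3.138, -0.001, 0.951]
force: [0.2, 0.2, -1.0]
grip_width: 0.07
```

```bash
python3 - <<'E'
from h import *
s=bot.observe();print({k:np.round(s[k],4).tolist() for k in("clock","position","tool_rot","force","grip_width")})
w=vision.grab_frame("wrist");a=vision.grab_frame("scene");b=vision.grab_frame("side")
f=lambda im,x,y,d:cv2.resize(im[y-d:y+d,x-int(d*4/3):x+int(d*4/3)],(400,300),interpolation=cv2.INTER_CUBIC)
cv2.imwrite("pics/end.png",np.vstack([np.hstack([cv2.resize(w,(400,300)),f(a,255,200,75)]),np.hstack([f(b,250,210,75),f(b,250,170,38)])]))
m=vision.camera_model("wrist");k=hsvmask(w,*R);c=max(cv2.findContours(k,0,1)[0],key=cv2.contourArea)[:,0]
sel=c[:,1]<np.percentile(c[:,1],25)
for z in(.102,.112):print(z,circ(np.array([onz(m,p,z)[:2] for p in c[sel]])))
E
```

```text
{'clock': 16.6, 'position': [0.5678, -0.3118, 0.2688], 'tool_rot': [3.1379, -0.0007, 0.9509], 'force': [0.2393, 0.197, -1.0028], 'grip_width': 0.07}
0.102 (array([ 0.56816754, -0.30925471]), np.float64(0.018592070518572375))
0.112 (array([ 0.56970229, -0.30713682]), np.float64(0.01798847631452948))
```

View pics/end.png

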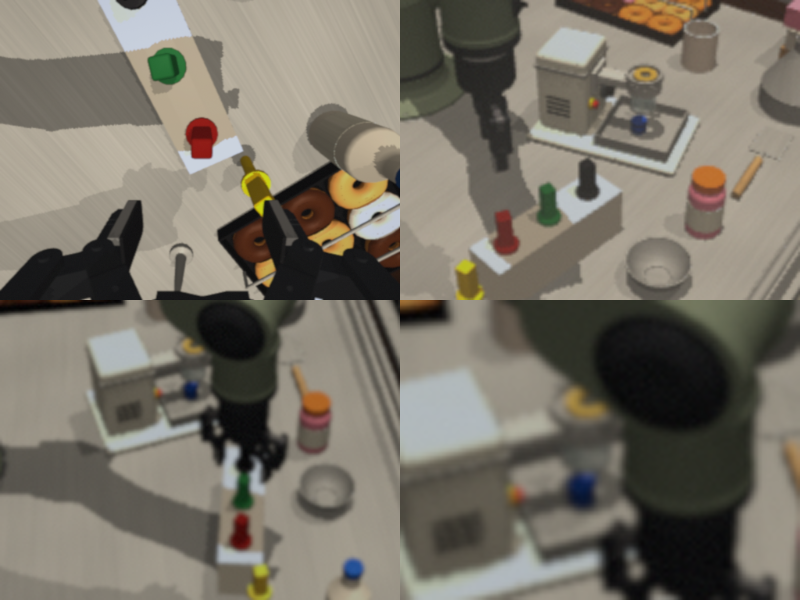

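The final picture shows the red rod seated in its end hole, with its collar at (201,133) in the wrist crop like the green one. The piston stands in the pan at (640,124) in the scene crop. The ring lies on the neck, the bystanders are in place and the gripper is clear.

```bash
python3 -c "
from workcell import job_done
print(job_done())"
```

```text
the job is handed in; nothing more can be done
None
```

The piston is out and in the drip pan, and the red-handled rod is back in its own hole. I handed the job in at about 17 s on the robot's clock, against the 61 s limit.

**What I did:** I took the red rod from the end hole of the tool block; the yellow look-alike standing nearby was left alone. I centred the tip over the ring's hole using the wrist camera and lowered it in with no vertical contact force. Then I pressed the piston out slowly. The upward force read about 10–11 N at the ends of the pushing moves, and fell to zero as the piston let go. The rod then came straight up and went back into its hole.

**Last checks:**
- **Piston:** It stands in the pan, seen in both the scene and side pictures.
- **Rod:** Its collar measured at (0.568, −0.309) m, the same spot as at the start, with a radius of 18.6 mm at seated height. That is close to the true 20 mm and matches the 18.8 mm I measured at the start. A contact force of about 6 N just before release also fits it being seated.
- **Everything else:** The ring is still lying on the neck, and the brush, reamer and other bystanders in view look unmoved. The gripper is clear.

**What disagreed:** My first rough positions from the fixed cameras were several millimetres off the wrist camera's. I used the wrist camera's figures throughout. While the rod was inside the ring there was a small sideways force of 2–3 N.

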